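# Sort the sample containers into their storage holders

## Task

Stand each of the four sample containers upright in the white holder whose outline matches it in shape and size: the wide jar in the large round holder, the thin vial in the small round one, the square bottle in the square one and the slide box in the oblong one, each flat on the holder's floor inside the rim. Set them down gently, without dropping or tipping any, and leave the stoppered flask standing where it is.

Things in the scene. Friction and masses are not known exactly. Their poses are not given: they have to be found in the camera images.
- jar: Wide round specimen jar, white with a paper label and a black screw cap, loose, standing upright. Diameter 52 mm over its whole height (cap 53 mm), 62 mm tall, 60 to 130 g. Origin at the centre of its underside, z up.
- vial: Thin round glass vial with a paper label and a black cap, loose, standing upright. Diameter 30 mm over its whole height, 72 mm tall, 35 to 70 g. Origin at the centre of its underside, z up.
- bottle: Square amber glass bottle, loose, standing upright: body 44 x 44 mm and 56 mm tall, above it a black round cap 28 mm in diameter up to 76 mm; 80 to 170 g. Origin at the centre of its underside, z up, x and y square to its flat sides.
- slidebox: Oblong grey plastic slide box with a black seam and a paper label on its lid, loose, 84 mm long (its x) by 32 mm wide (its y), 50 mm tall, 75 to 155 g, shut. Origin at the centre of its underside, z up.
- large_round_holder: Large round white holder with a black floor: inside diameter 70 mm, outside 80 mm. For the jar (9 mm play all round). Fixed to the bench. Origin at the centre of its underside, on the bench; z up. Its floor lies 4 mm above the bench, the rim is 5 mm thick and its top is 10 mm above the bench.
- small_round_holder: Small round white holder with a black floor: inside diameter 48 mm, outside 58 mm. For the vial (9 mm play all round). Fixed to the bench. Origin at the centre of its underside, on the bench; z up. Its floor lies 4 mm above the bench, the rim is 5 mm thick and its top is 10 mm above the bench.
- square_holder: Square white holder with a black floor: inside 62 x 62 mm, outside 72 x 72 mm, sides along its x and y. For the square bottle (9 mm play on each side when square to it). Fixed to the bench. Origin at the centre of its underside, on the bench; z up. Its floor lies 4 mm above the bench, the rim is 5 mm thick and its top is 10 mm above the bench.
- oblong_holder: Oblong white holder with a black floor: inside 102 mm (its x) by 50 mm (its y), outside 112 x 60 mm. For the slide box lying along x, either way round (9 mm play on each side). Fixed to the bench. Origin at the centre of its underside, on the bench; z up. Its floor lies 4 mm above the bench, the rim is 5 mm thick and its top is 10 mm above the bench.
- flask: Conical glass flask with a cork, loose, not to be disturbed: foot 68 mm in diameter narrowing to a 28 mm neck, 99 mm tall. Origin at the centre of its underside, z up. A blue timer 50 x 70 x 18 mm and a marker pen 120 mm long and 14 mm thick also lie among the things; all of these stand at least 115 mm apart, centre to centre.
Not all that is in view belongs to the job. What is shaped like the bottle but green is not meant.

How it is judged:
By the outcome, as a careful person would: the job done as asked, in the order asked, and still so for the second after the job is handed in, with the robot touching nothing.
It also fails if it takes over 106 s, if anything falls off the work surface, if the arm or the gripper's body presses on something with over 40 N, if the wrist force passes 120 N, or if a joint passes its speed limit or range.

## Robot

A 6-joint arm with a two-finger parallel gripper is mounted at the origin on the work surface. World frame = base frame: x ahead of the robot, y to its left, z up, the work surface at z = 0. Lengths are in mm, angles in rad, forces in N, time in s.
With the tool pointing down it reaches from about 350 to 875 mm from the base axis. Payload 4.2 kg.
Tool frame: the origin (TCP) lies at the very end of the fingers, on their centre line; the grasp point (between the pads) lies arm.hold_point_z behind it (arm.hold_point_z is the distance from the TCP to the grasp point, in mm); z points along the fingers, y is the direction in which the jaws open and shut (so a half turn about z gives the same grasp; the last joint's range is limited). The gripper opens to 85 mm and grips with 20 to 120 N. Pads are 22 mm wide; open, the fingers measure 114 mm over their backs; the gripper's body (76 mm by 85 mm) begins 54 mm behind the grasp point. The pads swing forward as they close: fully open they stand 13 mm farther back than shut.
Start: joints at [-1.062, 0.385, 0.008, 0, -1.194, -0.259], TCP at [154.523, -605.576, 231.312] pointing down, gripper open.
Joint ranges: [-3.14, 3.14], [-1.21, 2.06], [-1.07, 1.41], [-3.16, 2.05], [-2.99, -0.16], [-3.1, 3.1]. Speed limits (rad/s): [2.79, 2.79, 3.14, 3.14, 3.14, 3.14].

## Interface

Orientations are given as a unit quaternion [x, y, z, w].
In Python, from bench import arm gives the robot as it stands.
- The arm moves only by the tool step_arm, never from a script. Its argument "series" is a list of rows, each a list of 6 numbers: the shift along the world's x, y, z scaled (see below), then the turn, a rotation vector about the world's x, y, z scaled (see below). A call has 1 to 12 rows; each row is the pose to reach, as a shift and turn from the pose commanded when the call began; what a row does not reach only later rows make up. The controller multiplies each number of a shift by 400 mm and each number of a turn by pi/2 rad. A row lasts 1/12 s, in which the tool goes at most 41.7 mm and 7.16 degrees, less where a joint would pass 70% of its speed; a pose out of reach is approached as far as the arm can. A call with a number of a shift or a turn outside -1 to 1 is refused whole. A call with a gripper value outside its range is refused whole. "jaw" is the opening, from -1 (shut) to 1 (fully open), set as the call begins (left out, the last holds). The fingers move at their own pace and stop on an object; the grip force is fixed at half the most. Time passes only in rows, so rows that repeat a pose let the fingers close. It gives the time, the measured TCP pose, the force and the opening at its end, in the units of the state.
- arm.read_state(): the state, without advancing time (a new reading comes with each control period).
- arm.get_image(name): name is "scene" or "top" or "wrist"; returns a dict with "image" (400x640x3 uint8, red, green, blue), "camera_matrix" (3x3 intrinsics, pixels), "world_from_camera" (4x4, takes a point from camera to world coordinates). Camera axes: x right, y up, looking along -z (the intrinsics and any distortion apply to the point x, -y, -z); pixel columns grow to the right and rows downward; lengths in mm; the calibration is good to about 2 mm. The wrist camera is an equidistant fisheye: a pixel r from the principal point sees the ray r / f radians off the axis. A picture is of the moment at which its call begins. There is no depth.
- arm.job_done(): hands the job in, once; it reports no verdict.
The state is a dict: "clock": time; "joints": joint angles; "joint_vel": joint speeds; "joint_efforts": joint torques, N m; "position": TCP position; "ee_rot": TCP orientation; "contact_force": force on the tool from outside, world axes, zero at the start; "wrist_torque": the same for the moment, N m; "gripper_width": finger opening in mm.
Only numpy, scipy, OpenCV 4.12 (cv2) and the standard library are available. Lean on these libraries where they do the work, as an engineer would, in place of code of your own. Each camera call takes 0.05 s, during which the arm holds its last target.

## Working session

There is one attempt and no reset: what is moved stays moved. The work goes in short steps, Python scripts to look and compute and a tool call to move; the robot and the scene stay as the last step left them, time stands still between calls to the robot, and variables do not carry over. Pictures are saved under pics/ and viewed, and the job is handed in when it is done.

Besides the shell and the picture viewer there is one more tool, called as a command line: name --pt "numbers of a row" for each row, then --argument value for the rest. step_arm: Moves the arm, as the interface text tells. Shifts and turns lie within -1 to 1; 1 stands for 400 mm of shift or pi/2 rad of turn. Its arguments: {"type":"object","properties":{"series":{"type":"array","items":{"type":"array","items":{"type":"number","minimum":-1,"maximum":1}}},"jaw":{"type":"number"}},"required":["series"]}

```bash
mkdir -p pics; ls
python3 - <<'E'
from bench import arm
import cv2,numpy as np
s=arm.read_state(); print({k:np.round(v,3).tolist() if not isinstance(v,float) else v for k,v in s.items()}); print(arm.hold_point_z)
for n in ["scene","top","wrist"]:
    d=arm.get_image(n); cv2.imwrite(f"pics/{n}0.png",d["image"][:,:,::-1]); print(n,np.round(d["camera_matrix"],1).tolist(),np.round(d["world_from_camera"],3).tolist(),[k for k in d])
E
```

```text
pics
{'clock': 0.0, 'joints': [-1.062, 0.386, 0.007, -0.001, -1.194, -0.259], 'joint_vel': [0.001, 0.0, 0.001, 0.001, -0.0, -0.0], 'joint_efforts': [0.0, -39.228, 18.84, 4.186, -0.005, -0.0], 'position': [154.385, -605.037, 230.213], 'ee_rot': [-0.124, 0.992, 0.001, -0.0], 'contact_force': [0.031, 0.306, 0.018], 'wrist_torque': [0.016, 0.039, 0.016], 'gripper_width': 85.30689356789237}
18.700000000000003
scene [[479.7, 0.0, 320.3], [0.0, 479.7, 201.5], [0.0, 0.0, 1.0]] [[-0.527, -0.43, 0.733, 1463.379], [0.85, -0.288, 0.442, 604.496], [0.022, 0.856, 0.517, 719.251], [0.0, 0.0, 0.0, 1.0]] ['image', 'camera_matrix', 'world_from_camera']
top [[403.2, 0.0, 321.3], [0.0, 403.2, 197.8], [0.0, 0.0, 1.0]] [[0.024, 0.995, -0.1, 397.047], [-1.0, 0.022, -0.015, -3.787], [-0.013, 0.101, 0.995, 989.569], [0.0, 0.0, 0.0, 1.0]] ['image', 'camera_matrix', 'world_from_camera']
wrist [[309.7, 0.0, 319.5], [0.0, 309.7, 200.1], [0.0, 0.0, 1.0]] [[-0.247, -0.934, -0.257, 89.67], [0.969, -0.237, -0.067, -623.795], [0.001, -0.265, 0.964, 372.614], [0.0, 0.0, 0.0, 1.0]] ['image', 'camera_matrix', 'world_from_camera']
```

View pics/scene0.png

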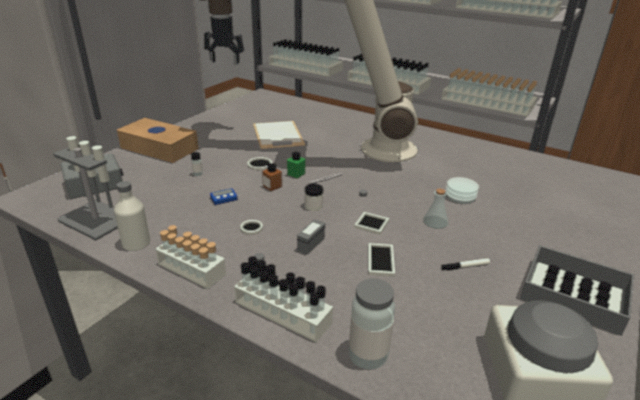

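View pics/top0.png

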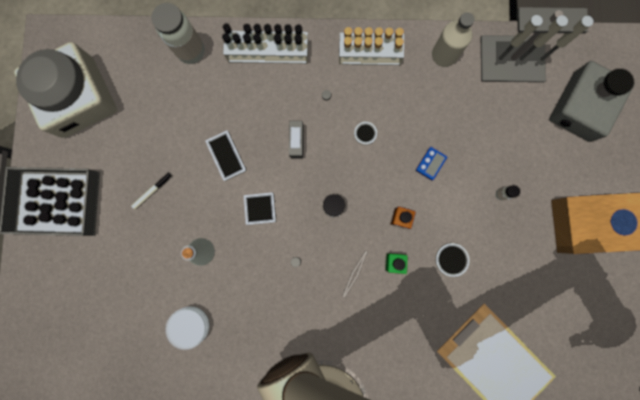

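View pics/wrist0.png

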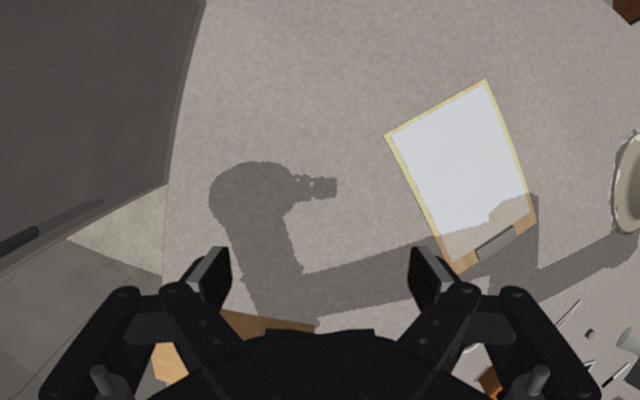

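Top view:
- **Containers:** jar (334,205), vial (511,191), amber bottle (404,217), and the green decoy at (397,263). The slide box is at (296,139).
- **Holders:** square (259,208), oblong (225,155), small round (366,132), large round (453,260).
- **Flask:** (195,251).

Lookalikes for the bottle are amber (404,217) and green (397,263), so I take amber. For the round caps, jar (334,205) against vial (511,191), with the large bottles at the edge as decoys. For the slide box, the grey box (296,139) against the timer (431,163).

```bash
cat > h.py <<'E'
from bench import arm
import cv2,numpy as np
def cast(d,uv,z):
    K=d["camera_matrix"];T=d["world_from_camera"]
    uv=np.atleast_2d(uv).astype(float)
    r=np.c_[(uv[:,0]-K[0,2])/K[0,0],-(uv[:,1]-K[1,2])/K[1,1],-np.ones(len(uv))]@T[:3,:3].T
    o=T[:3,3]; t=(z-o[2])/r[:,2]; return (o+r*t[:,None])[:,:2]
def proj(d,p):
    K=d["camera_matrix"];T=d["world_from_camera"]
    q=(np.atleast_2d(p)-T[:3,3])@T[:3,:3]
    return np.c_[K[0,2]+K[0,0]*q[:,0]/-q[:,2],K[1,2]-K[1,1]*q[:,1]/-q[:,2]]
E
python3 - <<'E'
from h import *
d=arm.get_image("top"); im=d["image"]
np.save("top0.npy",im)
c=cv2.resize(im[110:290,190:530],None,fx=2.35,fy=2.35,interpolation=cv2.INTER_CUBIC)
cv2.imwrite("pics/crop0.png",c[:,:,::-1])
hsv=cv2.cvtColor(im,cv2.COLOR_RGB2HSV)
dark=(hsv[:,:,2]<60).astype(np.uint8)
def comp(mask,c,win=25):
    n,l,st,ce=cv2.connectedComponentsWithStats(mask)
    x0,y0=c; best=None
    k=[i for i in range(1,n) if abs(ce[i][0]-x0)<12 and abs(ce[i][1]-y0)<12 and st[i][4]>15]
    if not k: return None
    i=max(k,key=lambda i:st[i][4]); return l==i
for n,c,z in [("jarcap",(334,205),62),("vialcap",(511,191),72),("bottlecap",(405,216),76),("greencap",(398,264),76),("sq",(259,208),4),("obl",(225,155),4),("small",(366,132),4),("large",(453,260),4)]:
    m=comp(dark,c)
    if m is None: print(n,None); continue
    ct=max(cv2.findContours(m.astype(np.uint8),cv2.RETR_EXTERNAL,cv2.CHAIN_APPROX_NONE)[0],key=len)[:,0]
    w=cast(d,ct,z); 
    r=cv2.minAreaRect(w.astype(np.float32)); mu=cast(d,np.argwhere(m)[:,::-1],z).mean(0)
    print(n,ct.mean(0).round(1),"mean",mu.round(1),"rect",np.round(r[0],1),np.round(r[1],1),round(r[2],1),"area",m.sum())
E
```

```text
jarcap [333.8 204.7] mean [475.1 -19.2] rect [474.6 -19.4] [46.3 46.2] 1.3 area 361
vialcap [512.  191.1] mean [ 514.7 -424. ] rect [ 514.9 -423.8] [22.9 32. ] 1.3 area 136
bottlecap [405.2 216.7] mean [ 450.4 -180.8] rect [ 450.9 -180.2] [20.4 22.7] 1.3 area 89
greencap [398.5 263.9] mean [ 344.8 -165.9] rect [ 344.3 -165.9] [23.3 20.6] 46.0 area 92
sq [259.2 208.5] mean [467.1 163.5] rect [467.3 163.5] [55.2 55.1] 6.8 area 502
obl [225.  155.3] mean [597.7 253.5] rect [597.9 253.5] [95.3 43.5] 27.1 area 658
small [365.2 132.7] mean [662.1 -94.4] rect [662.  -94.5] [39.2 37.6] 45.4 area 207
large [452.2 259.4] mean [ 354.  -307.8] rect [ 354.2 -308.4] [59.6 60.4] 1.4 area 543
```

View pics/crop0.png

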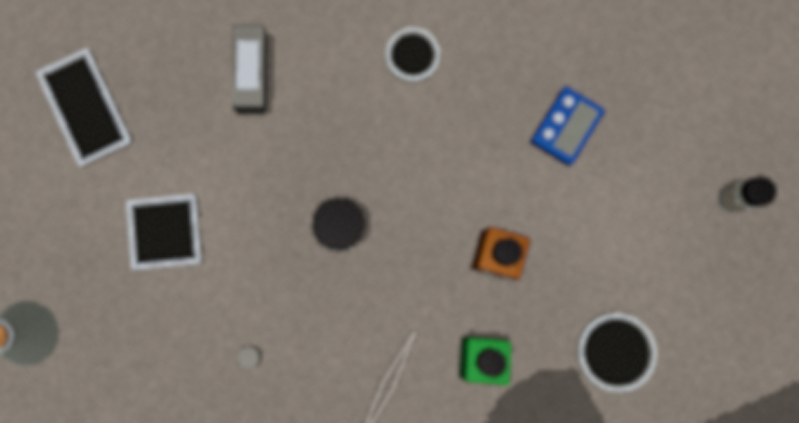

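Crop confirms the amber bottle at crop (507,250), the green decoy at (490,362), the jar cap at (340,223), the vial cap at (758,192) and the slide box at (250,68). Next I refine body poses, orientations and rims.

```bash
cat > meas.py <<'E'
from h import *
d=arm.get_image("top"); im=d["image"]
S=4
big=cv2.resize(im,None,fx=S,fy=S,interpolation=cv2.INTER_CUBIC)
hsv=cv2.cvtColor(big,cv2.COLOR_RGB2HSV).astype(int)
H,Sa,V=hsv[...,0],hsv[...,1],hsv[...,2]
def rep(n,m,c,z,win=30):
    w=np.zeros(m.shape,np.uint8); w[(c[1]-win)*S:(c[1]+win)*S,(c[0]-win)*S:(c[0]+win)*S]=1
    cs=cv2.findContours((m.astype(np.uint8)&w),cv2.RETR_EXTERNAL,cv2.CHAIN_APPROX_NONE)[0]
    ct=max(cs,key=cv2.contourArea)[:,0]
    p=cast(d,(ct+0.5)/S-0.5,z).astype(np.float32)
    r=cv2.minAreaRect(p); e=cv2.minEnclosingCircle(p)
    # long-side angle
    b=cv2.boxPoints(r); s1=b[1]-b[0]; s2=b[2]-b[1]; L=s1 if np.hypot(*s1)>np.hypot(*s2) else s2
    print(n,"rect c",np.round(r[0],1),"size",np.round(r[1],1),"longdir deg",round(np.degrees(np.arctan2(L[1],L[0]))%180,1),"circ",np.round(e[0],1),round(e[1],1))
bg=np.median(V); print("bgV",bg)
white=(V>160)&(Sa<60)
for n,c in [("sq",(259,208)),("obl",(225,155)),("small",(366,132)),("large",(453,260))]:
    rep(n+"_outer",white,c,10,35)
amber=(H>4)&(H<22)&(Sa>140)
rep("amber",amber,(404,217),56)
rep("slidelabel",white,(296,139),50,22)
dark=V<75
rep("jar",dark,(334,205),62)
rep("vial",dark,(511,191),72,16)
# scene view
d=arm.get_image("scene"); im=d["image"]; g={"jar":(475,-19.3,62),"vial":(514.9,-424,72),"bottle":(450.6,-180.5,76),"small":(662,-94.4,10),"large":(354,-308,10),"slide":(640,60,50)}
for k,v in g.items(): print(k,proj(d,v).round(1))
cv2.imwrite("pics/sc1.png",cv2.resize(im[130:280,170:410],None,fx=3.33,fy=3.33,interpolation=cv2.INTER_CUBIC)[:,:,::-1])
E
python3 meas.py
```

```text
bgV 129.0
sq_outer rect c [467.3 162.8] size [72.9 72.3] longdir deg 7.0 circ [467.1 163.3] 48.8
obl_outer rect c [597.1 252.7] size [112.2  60.4] longdir deg 27.1 circ [597.  252.5] 61.7
small_outer rect c [ 679.8 -104.8] size [45.1 14.6] longdir deg 60.7 circ [ 673.4 -101.2] 22.5
large_outer rect c [ 347.5 -313. ] size [60.2 77.6] longdir deg 132.3 circ [ 354.1 -307.1] 39.3
amber rect c [ 450.6 -179.4] size [46.3 42.6] longdir deg 75.3 circ [ 449.8 -179.1] 30.0
slidelabel rect c [635.6  76.7] size [49.8 22.6] longdir deg 1.2 circ [635.5  76.9] 26.0
jar rect c [474.8 -19.9] size [52.4 50.9] longdir deg 87.4 circ [474.9 -19.9] 26.9
vial rect c [ 514.4 -424. ] size [27.9 34.9] longdir deg 105.3 circ [ 515.4 -423.8] 17.5
jar [[311.9 186.6]]
vial [[194.8 153.2]]
bottle [[270.6 164.2]]
small [[249.3 224.9]]
large [[257.8 161.4]]
slide [[302.8 226.6]]
```

View pics/sc1.png

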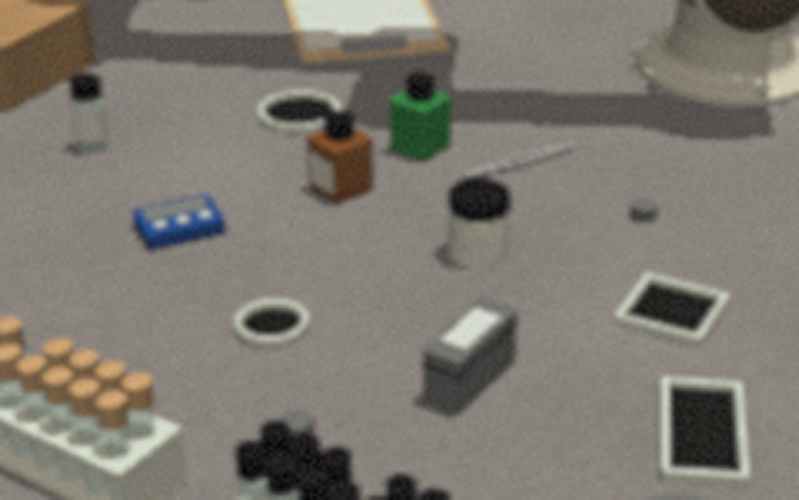

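step_arm --pt "0.1 0.183 0 0 0 0" --pt "0.2 0.366 0 0 0 0" --pt "0.3 0.549 0 0 0 0" --pt "0.4 0.732 0 0 0 0" --pt "0.4 0.732 0 0 0 0" --pt "0.4 0.732 0 0 0 0" --pt "0.4 0.732 0 0 0 0" --pt "0.4 0.732 0 0 0 0" --pt "0.4 0.732 0 0 0 0" --jaw 1

```text
clock: 1.05
position: [317.0, -308.1, 231.9]
ee_rot: [-0.129, 0.992, 0.0, 0.001]
contact_force: [-0.3, 0.3, -0.1]
gripper_width: 85.6
```

step_arm --pt "0.4 0.732 -0.25 0 0 0" --pt "0.4 0.732 -0.25 0 0 0" --pt "0.4 0.732 -0.25 0 0 0" --pt "0.4 0.732 -0.25 0 0 0" --pt "0.4 0.732 -0.25 0 0 0" --pt "0.4 0.732 -0.25 0 0 0" --pt "0.4 0.732 -0.25 0 0 0" --pt "0.4 0.732 -0.25 0 0 0" --pt "0.4 0.732 -0.25 0 0 0" --pt "0.4 0.732 -0.25 0 0 0"

```text
clock: 1.88
position: [475.7, -17.7, 130.1]
ee_rot: [-0.127, 0.992, -0.0, -0.001]
contact_force: [-0.3, -0.8, -0.0]
gripper_width: 85.3
```

Run:
```python
from h import *
d=arm.get_image("wrist"); cv2.imwrite("pics/w1.png",d["image"][:,:,::-1]); s=arm.read_state(); print(s["position"],s["clock"],s["ee_rot"])
```

```text
[474.76425352 -19.07747107 130.64229462] 1.9333 [-1.25791564e-01  9.92056333e-01 -1.41783085e-04 -8.33187728e-04]
```

View pics/w1.png

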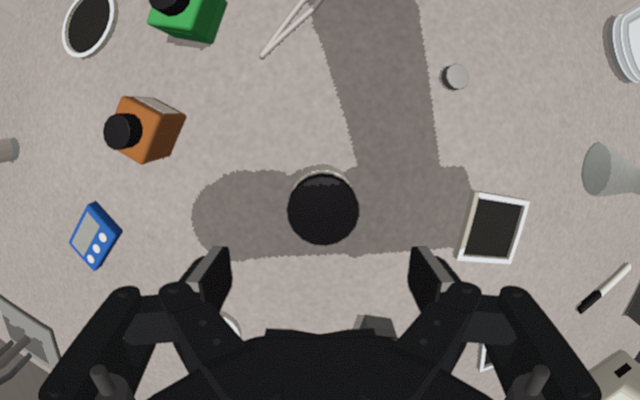

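The wrist view has the jar cap at (322,208), midway between the fingers (about 218 and 423). Going down.

```bash
cat >> h.py <<'E'
def castw(d,uv,z):
    K=d["camera_matrix"];T=d["world_from_camera"]; uv=np.atleast_2d(uv).astype(float)
    a=(uv[:,0]-K[0,2])/K[0,0]; b=(uv[:,1]-K[1,2])/K[1,1]; r=np.hypot(a,b)+1e-9
    v=np.c_[a/r*np.sin(r),-b/r*np.sin(r),-np.cos(r)]@T[:3,:3].T
    o=T[:3,3]; return (o+v*((z-o[2])/v[:,2])[:,None])[:,:2]
E
python3 - <<'E'
from h import *
d=arm.get_image("wrist")
print("jar",castw(d,[(322,210)],62),"sq",castw(d,[(493,227)],4),"bottlecap",castw(d,[(122,131)],76),"large",castw(d,[(90,25)],4))
E
```

```text
jar [[472.77245068 -19.78881011]] sq [[464.63725428 162.31896291]] bottlecap [[ 447.70230419 -176.88984261]] large [[ 355.2728442  -303.99926339]]
```

step_arm --pt "0 0 -0.05 0 0 0" --pt "0 0 -0.1 0 0 0" --pt "0 0 -0.15 0 0 0" --pt "0 0 -0.2 0 0 0" --pt "0 0 -0.23 0 0 0" --pt "0 0 -0.25 0 0 0" --pt "0 0 -0.265 0 0 0" --pt "0 0 -0.27 0 0 0" --pt "0 0 -0.27 0 0 0"

```text
clock: 2.73
position: [474.6, -20.4, 23.6]
ee_rot: [-0.124, 0.992, 0.0, 0.0]
contact_force: [-0.6, -1.1, 0.6]
gripper_width: 85.1
```

step_arm --pt "0 0 0 0 0 0" --pt "0 0 0 0 0 0" --pt "0 0 0 0 0 0" --pt "0 0 0 0 0 0" --pt "0 0 0 0 0 0" --pt "0 0 0 0 0 0" --pt "0 0 0 0 0 0" --pt "0 0 0 0 0 0" --jaw -1

```text
clock: 3.4
position: [475.3, -19.7, 24.3]
ee_rot: [-0.125, 0.992, 0.0, 0.001]
contact_force: [-1.2, -0.2, 5.7]
gripper_width: 50.7
```

step_arm --pt "0 0 0.01 0 0 0" --pt "0 0 0.03 0 0 0" --pt "0 0 0.07 0 0 0" --pt "0 0 0.12 0 0 0" --pt "0 0 0.17 0 0 0" --pt "0 0 0.21 0 0 0" --pt "0 0 0.24 0 0 0" --pt "0 0 0.25 0 0 0" --pt "0 0 0.25 0 0 0"

```text
clock: 4.15
position: [474.9, -19.8, 124.5]
ee_rot: [-0.125, 0.992, 0.0, 0.001]
contact_force: [-0.5, 0.3, -2.0]
gripper_width: 50.5
```

step_arm --pt "-0.01 -0.025 0 0 0 0" --pt "-0.03 -0.075 0 0 0 0" --pt "-0.065 -0.15 0 0 0 0" --pt "-0.1 -0.24 0 0 0 0" --pt "-0.135 -0.33 0 0 0 0" --pt "-0.175 -0.42 0 0 0 0" --pt "-0.21 -0.51 0 0 0 0" --pt "-0.25 -0.6 0 0 0 0" --pt "-0.28 -0.67 0 0 0 0" --pt "-0.295 -0.71 0 0 0 0" --pt "-0.3 -0.72 0 0 0 0" --pt "-0.3 -0.72 0 0 0 0"

```text
clock: 5.15
position: [352.9, -308.6, 122.2]
ee_rot: [-0.123, 0.992, 0.001, -0.001]
contact_force: [-0.2, -0.3, -1.2]
gripper_width: 50.4
```

Run:
```python
from h import *
s=arm.read_state(); print(s["position"],s["gripper_width"],s["contact_force"])
d=arm.get_image("wrist"); cv2.imwrite("pics/w2.png",d["image"][:,:,::-1]); print(castw(d,[(322,210)],62))
d=arm.get_image("scene"); cv2.imwrite("pics/s2.png",cv2.resize(d["image"][60:260,120:440],None,fx=2.5,fy=2.5)[:,:,::-1])
```

```text
[ 352.867645   -308.64706532  122.15112453] 50.42846911963061 [-0.20357606 -0.28575852 -1.17184692]
[[ 348.31246092 -309.91925051]]
```

View pics/w2.png

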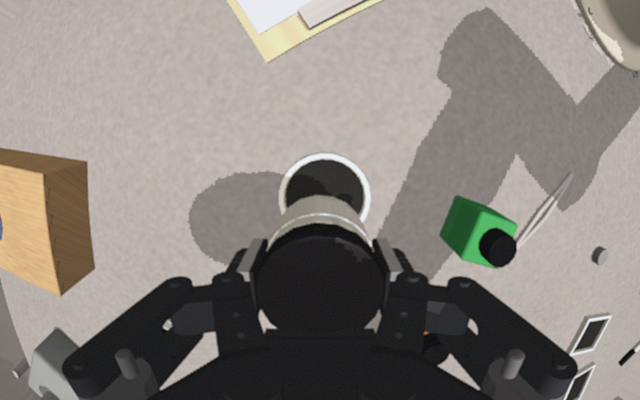

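View pics/s2.png

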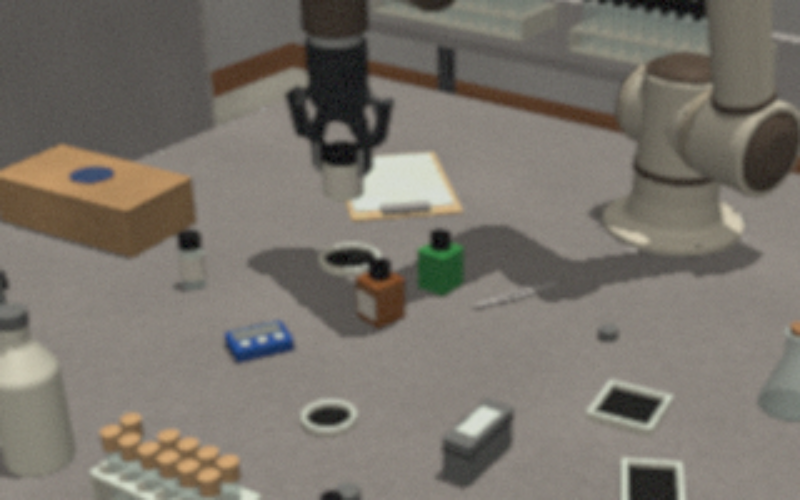

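Run:
```python
from h import *
d=arm.get_image("wrist"); im=d["image"]; g=cv2.cvtColor(im,cv2.COLOR_RGB2HSV)
m=((g[...,2]>190)&(g[...,1]<25)).astype(np.uint8); m[:150]=0;m[222:]=0;m[:,:270]=0;m[:,380:]=0
p=np.argwhere(m)[:,::-1]; w=castw(d,p,10)
w=w[np.hypot(*(w-[354,-307]).T)<60]
A=np.c_[2*w,np.ones(len(w))]; s=np.linalg.lstsq(A,(w**2).sum(1),rcond=None)[0]; print(len(w),s[:2],np.sqrt(s[2]+s[0]**2+s[1]**2))
```

```text
1927 [ 346.99985947 -305.88202721] 39.188956486902235
```

Run:
```python
from h import *
from scipy.optimize import least_squares
d=arm.get_image("wrist"); im=d["image"]; g=cv2.cvtColor(im,cv2.COLOR_RGB2HSV)
m=((g[...,2]>190)&(g[...,1]<25)).astype(np.uint8); m[:150]=0;m[205:]=0;m[:,:270]=0;m[:,380:]=0
P=[]
for v in range(160,192,2):
    u=np.where(m[v])[0]; P+= [(u.min()-.5,v),(u.max()+.5,v)]
for u in range(300,350,3):
    v=np.where(m[:,u])[0]; P.append((u,v.min()-.5))
w=castw(d,P,10)
r=least_squares(lambda c:np.hypot(w[:,0]-c[0],w[:,1]-c[1])-40,[354,-308],loss="soft_l1"); print(r.x,np.abs(r.fun).max())
r=least_squares(lambda c:np.hypot(w[:,0]-c[0],w[:,1]-c[1])-c[2],[354,-308,40],loss="soft_l1"); print(r.x,np.abs(r.fun).max())
```

```text
[ 350.76927671 -304.60846104] 15.424345894569754
[ 356.90776253 -300.46938471   45.66655962] 15.719638922688965
```

step_arm --pt "0 0.003 -0.02 0 0 0" --pt "0 0.003 -0.06 0 0 0" --pt "0 0.003 -0.1 0 0 0" --pt "0 0.003 -0.14 0 0 0" --pt "0 0.003 -0.18 0 0 0" --pt "0 0.003 -0.2 0 0 0" --pt "0 0.003 -0.215 0 0 0" --pt "0 0.003 -0.225 0 0 0" --pt "0 0.003 -0.23 0 0 0" --pt "0 0.003 -0.234 0 0 0" --pt "0 0.003 -0.234 0 0 0"

```text
clock: 6.27
position: [354.8, -306.8, 30.0]
ee_rot: [-0.125, 0.992, -0.0, 0.0]
contact_force: [0.6, 0.3, -2.5]
gripper_width: 51.1
```

Run:
```python
from h import *
s=arm.read_state(); print(s["position"],s["gripper_width"],s["contact_force"])
d=arm.get_image("wrist"); cv2.imwrite("pics/w3.png",d["image"][100:400,120:520,::-1])
d=arm.get_image("scene"); cv2.imwrite("pics/s3.png",cv2.resize(d["image"][100:200,180:340],None,fx=4,fy=4)[:,:,::-1])
```

```text
[ 354.82399103 -306.82987027   29.95782452] 51.13304744342615 [ 0.57374389  0.31462935 -2.48009172]
```

View pics/s3.png

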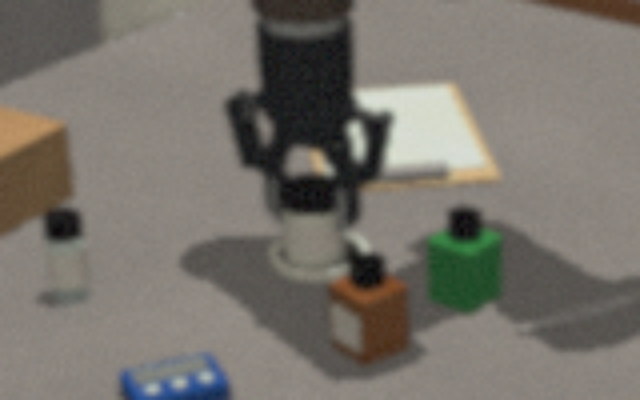

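View pics/w3.png

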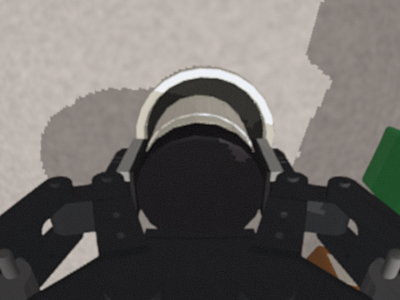

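Run:
```python
from h import *
d=arm.get_image("scene"); im=cv2.resize(d["image"][120:190,220:300],None,fx=8,fy=8,interpolation=cv2.INTER_CUBIC)[:,:,::-1].copy()
t=np.linspace(0,2*np.pi,80)
def dr(c,r,z,col):
    p=proj(d,np.c_[c[0]+r*np.cos(t),c[1]+r*np.sin(t),0*t+z]); p=((p-[220,120]+.5)*8).astype(int); cv2.polylines(im,[p],True,col,1)
dr((354,-308),40,10,(0,0,255)); dr((354.8,-306.8),26,6,(255,0,0)); dr((354.8,-306.8),26,68,(255,0,0))
cv2.imwrite("pics/s4.png",im)
```

```text
(no output)
```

View pics/s4.png

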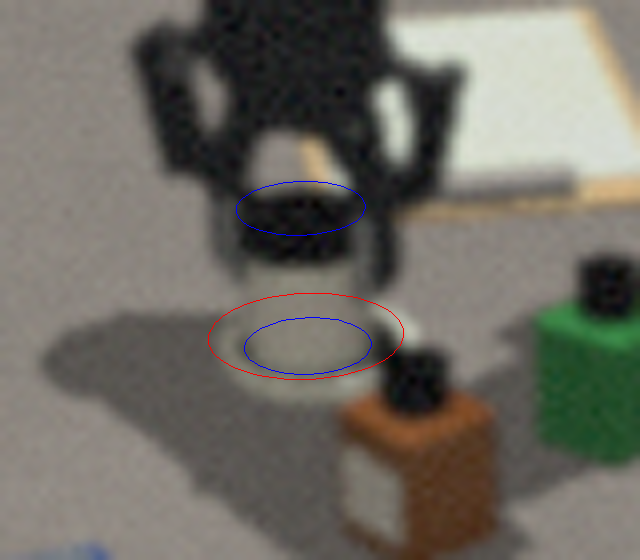

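Views disagree by a few mm: the jar sits about 3–6 mm toward scene-left in the rim. I'll nudge it (-2,+3) before setting it down.

step_arm --pt "-0.003 0.004 0 0 0 0" --pt "-0.005 0.008 0 0 0 0" --pt "-0.005 0.008 -0.002 0 0 0" --pt "-0.005 0.008 -0.004 0 0 0" --pt "-0.005 0.008 -0.005 0 0 0" --pt "-0.005 0.008 -0.005 0 0 0"

```text
clock: 6.92
position: [352.4, -303.5, 28.3]
ee_rot: [-0.125, 0.992, 0.0, -0.0]
contact_force: [-1.5, 2.1, 6.4]
gripper_width: 51.0
```

Run:
```python
from h import *
s=arm.read_state(); print(s["position"],s["gripper_width"],s["contact_force"])
d=arm.get_image("wrist"); cv2.imwrite("pics/w5.png",cv2.resize(d["image"][150:300,220:420,::-1],None,fx=3,fy=3))
d=arm.get_image("scene"); im=cv2.resize(d["image"][120:190,220:300],None,fx=8,fy=8,interpolation=cv2.INTER_CUBIC)[:,:,::-1].copy()
cv2.imwrite("pics/s5.png",im)
```

```text
[ 352.41569469 -303.48824734   28.29991058] 50.968752385858565 [-1.45686508  2.05361384  6.41005996]
```

View pics/s5.png

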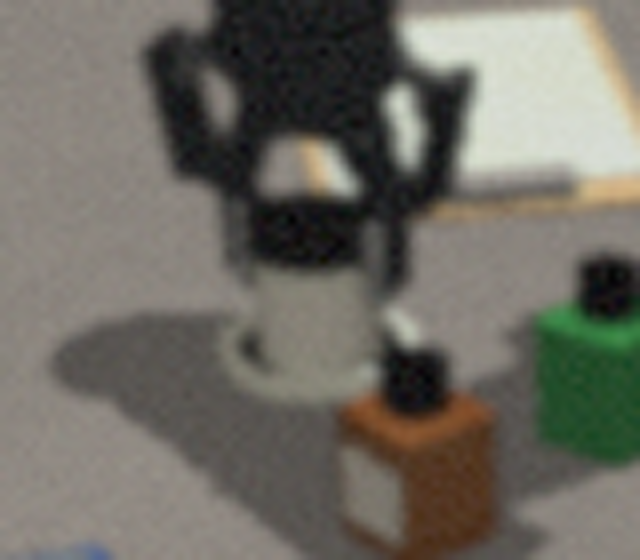

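View pics/w5.png

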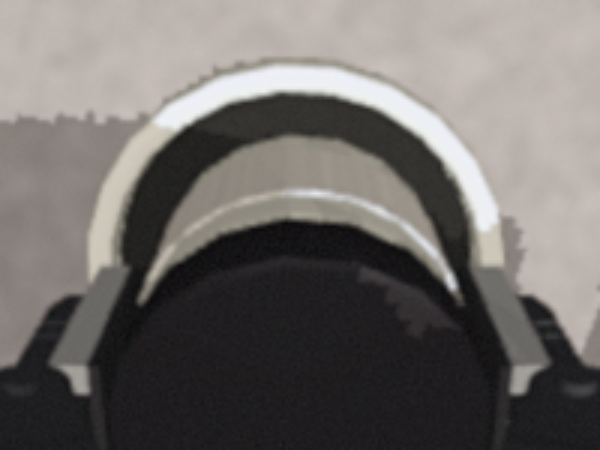

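Centred now, with 6 N floor contact. Releasing, lifting and going to the vial.

step_arm --pt "0 0 0 0 0 0" --pt "0 0 0 0 0 0" --pt "0 0 0 0 0 0" --pt "0 0 0 0 0 0" --pt "0 0 0 0 0 0" --pt "0 0 0 0 0 0" --jaw 1

```text
clock: 7.52
position: [352.5, -303.6, 27.6]
ee_rot: [-0.125, 0.992, 0.0, -0.0]
contact_force: [0.0, 0.5, 0.1]
gripper_width: 85.4
```

step_arm --pt "0 0 0.03 0 0 0" --pt "0 0 0.08 0 0 0" --pt "0 0 0.16 0 0 0" --pt "0 0 0.25 0 0 0" --pt "0.1 -0.077 0.25 0 0 0" --pt "0.2 -0.15 0.25 0 0 0" --pt "0.3 -0.23 0.25 0 0 0" --pt "0.4 -0.305 0.25 0 0 0" --pt "0.405 -0.305 0.25 0 0 0" --pt "0.405 -0.305 0.25 0 0 0" --pt "0.405 -0.305 0.25 0 0 0"

```text
clock: 8.43
position: [515.0, -426.0, 125.7]
ee_rot: [-0.124, 0.992, 0.001, -0.001]
contact_force: [-0.5, 0.8, -0.5]
gripper_width: 85.7
```

Run:
```python
from h import *
s=arm.read_state(); print(s["position"],s["gripper_width"],s["contact_force"])
d=arm.get_image("wrist"); cv2.imwrite("pics/w6.png",d["image"][:,:,::-1]); im=d["image"]
for c in [(0,0)]: pass
d=arm.get_image("top"); cv2.imwrite("pics/t6.png",cv2.resize(d["image"][110:310,190:590],None,fx=2,fy=2)[:,:,::-1])
```

```text
[ 514.99179995 -425.99982816  125.72516744] 85.66290356781722 [-0.53166191  0.80229234 -0.45558171]
```

View pics/w6.png

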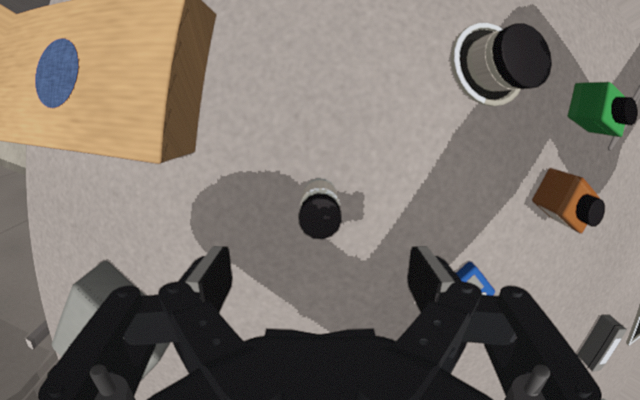

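View pics/t6.png

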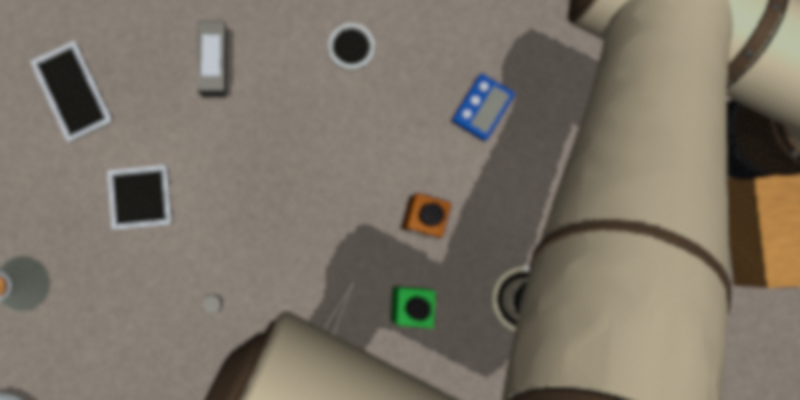

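Vial cap is at (320,214), between the fingers. The jar stands in its holder at (500,60). Descending on the vial.

step_arm --pt "0 0 -0.05 0 0 0" --pt "0 0 -0.1 0 0 0" --pt "0 0 -0.15 0 0 0" --pt "0 0 -0.19 0 0 0" --pt "0 0 -0.22 0 0 0" --pt "0 0 -0.24 0 0 0" --pt "0 0 -0.245 0 0 0" --pt "0 0 -0.245 0 0 0"

```text
clock: 9.2
position: [514.3, -425.4, 29.9]
ee_rot: [-0.125, 0.992, -0.0, -0.0]
contact_force: [-0.4, -0.8, -1.0]
gripper_width: 85.4
```

step_arm --pt "0 0 0 0 0 0" --pt "0 0 0 0 0 0" --pt "0 0 0 0 0 0" --pt "0 0 0 0 0 0" --pt "0 0 0 0 0 0" --pt "0 0 0 0 0 0" --pt "0 0 0 0 0 0" --pt "0 0 0 0 0 0" --pt "0 0 0 0 0 0" --pt "0 0 0 0 0 0" --jaw -1

```text
clock: 10.03
position: [515.0, -425.9, 30.4]
ee_rot: [-0.125, 0.992, -0.0, 0.0]
contact_force: [-0.8, -0.2, 5.8]
gripper_width: 28.4
```

step_arm --pt "0 0 0.01 0 0 0" --pt "0 0 0.03 0 0 0" --pt "0 0 0.07 0 0 0" --pt "0 0 0.12 0 0 0" --pt "0 0 0.17 0 0 0" --pt "0 0 0.21 0 0 0" --pt "0 0 0.24 0 0 0" --pt "0 0 0.25 0 0 0" --pt "0 0 0.25 0 0 0"

```text
clock: 10.78
position: [514.8, -425.7, 130.7]
ee_rot: [-0.125, 0.992, -0.0, 0.001]
contact_force: [-0.4, -0.9, -0.7]
gripper_width: 29.1
```

step_arm --pt "0.012 0.028 0 0 0 0" --pt "0.037 0.083 0 0 0 0" --pt "0.075 0.168 0 0 0 0" --pt "0.115 0.258 0 0 0 0" --pt "0.155 0.348 0 0 0 0" --pt "0.195 0.438 0 0 0 0" --pt "0.235 0.528 0 0 0 0" --pt "0.275 0.618 0 0 0 0" --pt "0.315 0.708 0 0 0 0" --pt "0.345 0.775 0 0 0 0" --pt "0.364 0.817 0 0 0 0" --pt "0.369 0.828 0 0 0 0"

```text
clock: 11.78
position: [662.6, -90.8, 128.0]
ee_rot: [-0.126, 0.992, 0.0, -0.001]
contact_force: [-0.0, -0.8, -1.8]
gripper_width: 28.8
```

step_arm --pt "0 0 -0.02 0 0 0" --pt "0 0 -0.06 0 0 0" --pt "0 0 -0.1 0 0 0" --pt "0 0 -0.13 0 0 0" --pt "0 0 -0.15 0 0 0" --pt "0 0 -0.16 0 0 0" --pt "0 0 -0.16 0 0 0"

```text
clock: 12.37
position: [661.3, -95.2, 64.4]
ee_rot: [-0.124, 0.992, 0.0, -0.001]
contact_force: [-0.5, -0.1, 0.5]
gripper_width: 28.6
```

Run:
```python
from h import *
s=arm.read_state(); print(s["position"],s["gripper_width"],s["contact_force"])
d=arm.get_image("wrist"); cv2.imwrite("pics/w7.png",cv2.resize(d["image"][100:300,200:440,::-1],None,fx=3,fy=3))
d=arm.get_image("scene"); 
im=cv2.resize(d["image"][170:250,200:310],None,fx=7,fy=7,interpolation=cv2.INTER_CUBIC)[:,:,::-1].copy()
t=np.linspace(0,2*np.pi,80)
def dr(c,r,z,col):
    p=proj(d,np.c_[c[0]+r*np.cos(t),c[1]+r*np.sin(t),0*t+z]); p=((p-[200,170]+.5)*7).astype(int); cv2.polylines(im,[p],True,col,1)
dr((662,-94.4),29,10,(0,0,255))
cv2.imwrite("pics/s7.png",im)
```

```text
[661.2747663  -95.19026944  64.42183663] 28.55116926115599 [-0.54599607 -0.14898982  0.45856904]
```

View pics/s7.png

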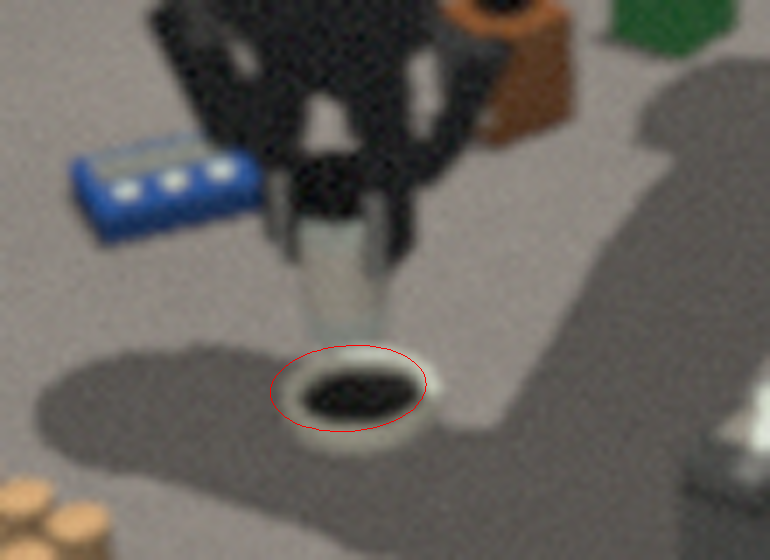

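View pics/w7.png

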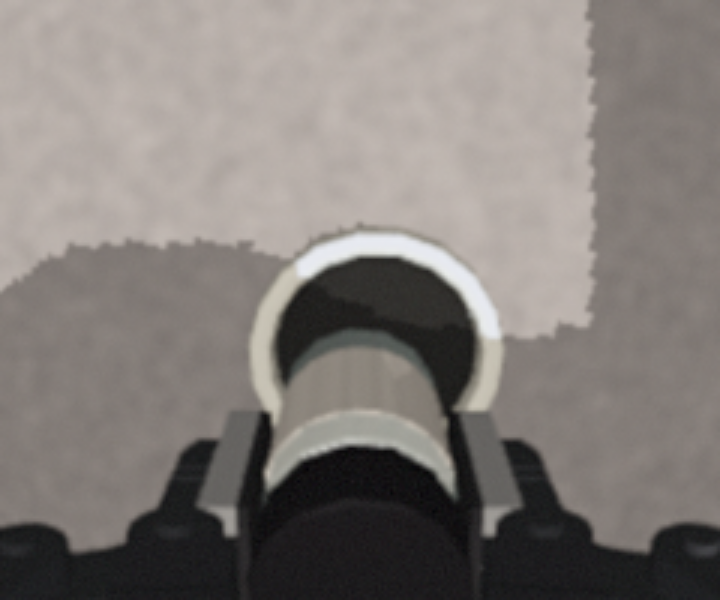

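step_arm --pt "-0.001 0.007 -0.01 0 0 0" --pt "-0.001 0.007 -0.03 0 0 0" --pt "-0.001 0.007 -0.05 0 0 0" --pt "-0.001 0.007 -0.06 0 0 0" --pt "-0.001 0.007 -0.066 0 0 0" --pt "-0.001 0.007 -0.07 0 0 0" --pt "-0.001 0.007 -0.07 0 0 0"

```text
clock: 13.05
position: [661.5, -91.6, 37.1]
ee_rot: [-0.125, 0.992, 0.0, -0.0]
contact_force: [-1.0, 0.6, -1.6]
gripper_width: 28.8
```

```bash
cat > look.py <<'E'
from h import *
import sys
n=sys.argv[1]; x,y=int(sys.argv[2]),int(sys.argv[3])
s=arm.read_state(); print(np.round(s["position"],1),round(s["gripper_width"],1),np.round(s["contact_force"],1),s["clock"])
d=arm.get_image("wrist"); a=cv2.resize(d["image"][120:300,220:420,::-1],None,fx=2,fy=2)
d=arm.get_image("scene"); b=cv2.resize(d["image"][y:y+90,x:x+100],None,fx=4,fy=4,interpolation=cv2.INTER_CUBIC)[:,:,::-1]
cv2.imwrite(f"pics/{n}.png",np.hstack([a,b]))
E
python3 look.py l8 205 165
```

```text
[661.5 -91.6  37.1] 28.8 [-1.   0.6 -1.6] 13.05
```

View pics/l8.png

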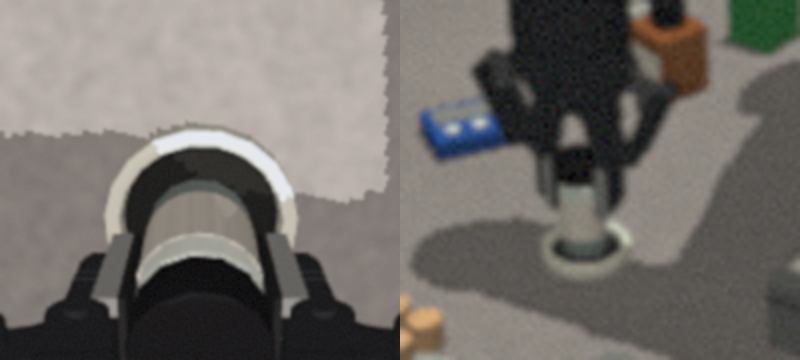

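step_arm --pt "0 0 -0.003 0 0 0" --pt "0 0 -0.006 0 0 0" --pt "0 0 -0.009 0 0 0" --pt "0 0 -0.01 0 0 0" --pt "0 0 -0.01 0 0 0"

```text
clock: 13.57
position: [661.9, -91.6, 34.5]
ee_rot: [-0.125, 0.992, -0.0, 0.0]
contact_force: [-1.8, 1.3, 3.1]
gripper_width: 28.7
```

step_arm --pt "0 0 0 0 0 0" --pt "0 0 0 0 0 0" --pt "0 0 0 0 0 0" --pt "0 0 0 0 0 0" --pt "0 0 0 0 0 0" --pt "0 0 0 0 0 0" --pt "0 0 0 0 0 0" --jaw 1

```text
clock: 14.15
position: [661.7, -91.6, 33.6]
ee_rot: [-0.125, 0.992, 0.0, -0.0]
contact_force: [-0.6, 0.3, 1.2]
gripper_width: 85.6
```

step_arm --pt "0 0 0.03 0 0 0" --pt "0 0 0.08 0 0 0" --pt "0 0 0.16 0 0 0" --pt "0 0 0.25 0 0 0" --pt "-0.1 -0.04 0.27 0 0 -0.06" --pt "-0.2 -0.08 0.27 0 0 -0.12" --pt "-0.3 -0.12 0.27 0 0 -0.18" --pt "-0.4 -0.165 0.27 0 0 -0.24" --pt "-0.5 -0.205 0.27 0 0 -0.3" --pt "-0.528 -0.217 0.27 0 0 -0.322" --pt "-0.528 -0.217 0.27 0 0 -0.322" --pt "-0.528 -0.217 0.27 0 0 -0.322"

```text
clock: 15.15
position: [450.3, -178.9, 143.2]
ee_rot: [0.128, 0.992, -0.0, 0.001]
contact_force: [0.9, -0.8, 0.1]
gripper_width: 85.3
```

Run:
```python
from h import *
s=arm.read_state(); print(s["position"],s["ee_rot"],s["gripper_width"],s["contact_force"])
d=arm.get_image("wrist"); cv2.imwrite("pics/w9.png",d["image"][:,:,::-1]); im=d["image"]
hsv=cv2.cvtColor(im,cv2.COLOR_RGB2HSV); H,S,V=[hsv[...,i].astype(int) for i in range(3)]
m=((H>4)&(H<22)&(S>120)&(V>130)).astype(np.uint8); m[:100]=0; m[300:]=0; m[:,:230]=0; m[:,410:]=0
ct=max(cv2.findContours(m,cv2.RETR_EXTERNAL,cv2.CHAIN_APPROX_NONE)[0],key=cv2.contourArea)[:,0]
p=castw(d,ct,56).astype(np.float32); r=cv2.minAreaRect(p); print(r)
for c,z in [((322,214),76)]: print(castw(d,[c],z))
```

```text
[ 450.32368043 -178.92341173  143.21810376] [ 1.27847892e-01  9.91792849e-01 -7.68999324e-05  1.36187812e-03] 85.3022536189933 [ 0.85463237 -0.81896346  0.14289958]
((449.44000244140625, -181.82562255859375), (42.10935592651367, 41.899559020996094), 75.29828643798828)
[[ 451.98748545 -179.38318205]]
```

View pics/w9.png

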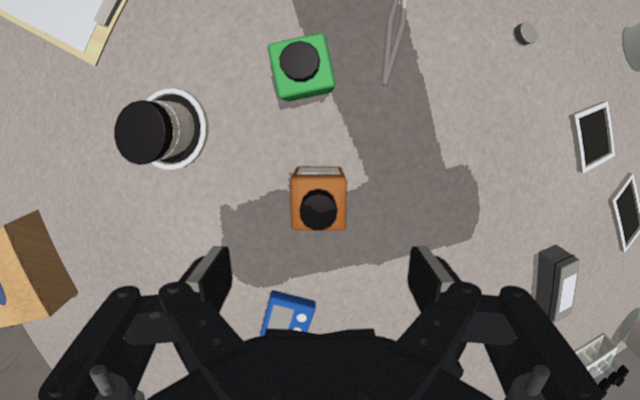

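Bottle is at (318,203), aligned and centred. Descending.

step_arm --pt "0 0 -0.05 0 0 0" --pt "0 0 -0.12 0 0 0" --pt "0 0 -0.18 0 0 0" --pt "0 0 -0.23 0 0 0" --pt "0 0 -0.27 0 0 0" --pt "0 0 -0.295 0 0 0" --pt "0 0 -0.306 0 0 0" --pt "0 0 -0.306 0 0 0"

```text
clock: 15.87
position: [451.3, -178.0, 18.3]
ee_rot: [0.127, 0.992, -0.0, -0.001]
contact_force: [-1.3, 0.7, 0.9]
gripper_width: 85.5
```

step_arm --pt "0 0 0 0 0 0" --pt "0 0 0 0 0 0" --pt "0 0 0 0 0 0" --pt "0 0 0 0 0 0" --pt "0 0 0 0 0 0" --pt "0 0 0 0 0 0" --pt "0 0 0 0 0 0" --pt "0 0 0 0 0 0" --pt "0 0 0 0 0 0" --jaw -1

```text
clock: 16.62
position: [451.5, -178.4, 20.3]
ee_rot: [0.127, 0.992, -0.0, 0.001]
contact_force: [1.1, 1.6, 6.7]
gripper_width: 43.2
```

step_arm --pt "0 0 0.01 0 0 0" --pt "0 0 0.03 0 0 0" --pt "0 0 0.07 0 0 0" --pt "0 0 0.12 0 0 0" --pt "0 0 0.17 0 0 0" --pt "0 0 0.21 0 0 0" --pt "0 0 0.24 0 0 0" --pt "0 0 0.25 0 0 0" --pt "0 0 0.25 0 0 0"

```text
clock: 17.37
position: [450.8, -178.4, 120.4]
ee_rot: [0.128, 0.992, 0.0, 0.001]
contact_force: [-0.2, 1.5, -1.3]
gripper_width: 43.1
```

step_arm --pt "0.002 0.03 0 0 0 0.01" --pt "0.006 0.09 0 0 0 0.03" --pt "0.01 0.17 0 0 0 0.06" --pt "0.015 0.265 0 0 0 0.09" --pt "0.02 0.36 0 0 0 0.12" --pt "0.024 0.455 0 0 0 0.15" --pt "0.028 0.55 0 0 0 0.18" --pt "0.032 0.645 0 0 0 0.2" --pt "0.036 0.735 0 0 0 0.22" --pt "0.04 0.81 0 0 0 0.235" --pt "0.042 0.845 0 0 0 0.241" --pt "0.042 0.854 0 0 0 0.241"

```text
clock: 18.37
position: [467.0, 165.2, 118.3]
ee_rot: [-0.063, 0.998, -0.0, -0.001]
contact_force: [-0.0, 0.7, -1.2]
gripper_width: 43.3
```

step_arm --pt "0 0 -0.02 0 0 0" --pt "0 0 -0.06 0 0 0" --pt "0 0 -0.1 0 0 0" --pt "0 0 -0.13 0 0 0" --pt "0 0 -0.15 0 0 0" --pt "0 0 -0.16 0 0 0" --pt "0 0 -0.16 0 0 0"

```text
clock: 18.95
position: [466.7, 161.8, 54.2]
ee_rot: [-0.06, 0.998, -0.001, -0.001]
contact_force: [0.2, 0.2, -0.5]
gripper_width: 43.4
```

```bash
python3 look.py l10 330 165
```

```text
[466.7 161.8  54.2] 43.4 [ 0.2  0.2 -0.5] 18.95
```

View pics/l10.png

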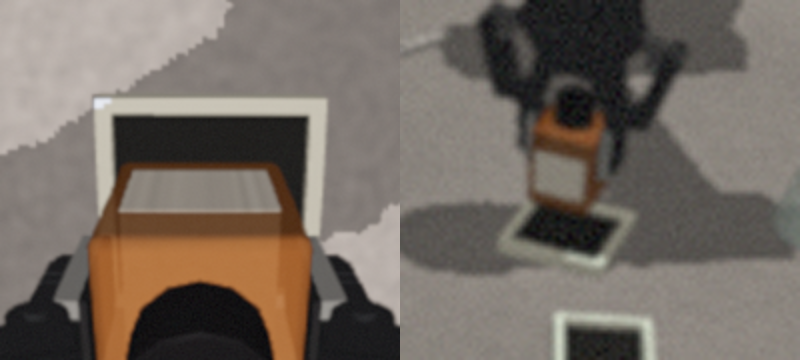

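Rim centre is at column 210 against bottle 200, so shifting +3 mm in y and lowering.

step_arm --pt "-0.001 0.007 -0.01 0 0 0" --pt "-0.001 0.007 -0.03 0 0 0" --pt "-0.001 0.007 -0.05 0 0 0" --pt "-0.001 0.007 -0.06 0 0 0" --pt "-0.001 0.007 -0.066 0 0 0" --pt "-0.001 0.007 -0.07 0 0 0" --pt "-0.001 0.007 -0.07 0 0 0"

```text
clock: 19.63
position: [466.8, 165.9, 26.9]
ee_rot: [-0.061, 0.998, -0.0, -0.0]
contact_force: [-0.3, -0.1, -1.2]
gripper_width: 43.4
```

```bash
python3 look.py l11 330 165
```

```text
[466.8 165.9  26.9] 43.4 [-0.3 -0.1 -1.2] 19.6333
```

View pics/l11.png

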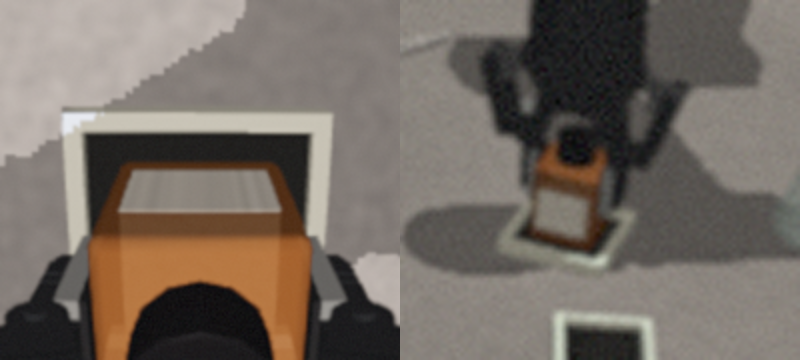

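step_arm --pt "0 0 -0.003 0 0 0" --pt "0 0 -0.006 0 0 0" --pt "0 0 -0.009 0 0 0" --pt "0 0 -0.01 0 0 0" --pt "0 0 -0.01 0 0 0"

```text
clock: 20.15
position: [467.1, 166.2, 24.3]
ee_rot: [-0.061, 0.998, 0.0, 0.0]
contact_force: [-2.3, -0.3, 7.0]
gripper_width: 43.4
```

step_arm --pt "0 0 0 0 0 0" --pt "0 0 0 0 0 0" --pt "0 0 0 0 0 0" --pt "0 0 0 0 0 0" --pt "0 0 0 0 0 0" --pt "0 0 0 0 0 0" --pt "0 0 0 0 0 0" --jaw 1

```text
clock: 20.73
position: [466.9, 166.0, 23.2]
ee_rot: [-0.061, 0.998, -0.0, -0.0]
contact_force: [-0.3, 0.5, -0.2]
gripper_width: 85.5
```

step_arm --pt "0 0 0.03 0 0 0" --pt "0 0 0.08 0 0 0" --pt "0 0 0.16 0 0 0" --pt "0 0 0.25 0 0 0" --pt "0.08 -0.04 0.27 0 0 -0.02" --pt "0.16 -0.08 0.27 0 0 -0.04" --pt "0.24 -0.12 0.27 0 0 -0.05" --pt "0.32 -0.165 0.27 0 0 -0.06" --pt "0.4 -0.205 0.27 0 0 -0.064" --pt "0.423 -0.217 0.27 0 0 -0.064" --pt "0.423 -0.217 0.27 0 0 -0.064" --pt "0.423 -0.217 0.27 0 0 -0.064"

```text
clock: 21.73
position: [635.6, 78.8, 130.4]
ee_rot: [-0.01, 1.0, -0.0, -0.001]
contact_force: [-0.5, 0.5, -0.4]
gripper_width: 85.4
```

Run:
```python
from h import *
s=arm.read_state(); print(s["position"],s["ee_rot"],s["gripper_width"],s["contact_force"])
d=arm.get_image("wrist"); cv2.imwrite("pics/w12.png",d["image"][:,:,::-1]); im=d["image"]
```

```text
[635.60513301  78.80878354 130.37386649] [-1.03595965e-02  9.99945911e-01 -7.00259023e-05 -9.21617218e-04] 85.39520772137143 [-0.49457594  0.51614714 -0.40631001]
```

View pics/w12.png

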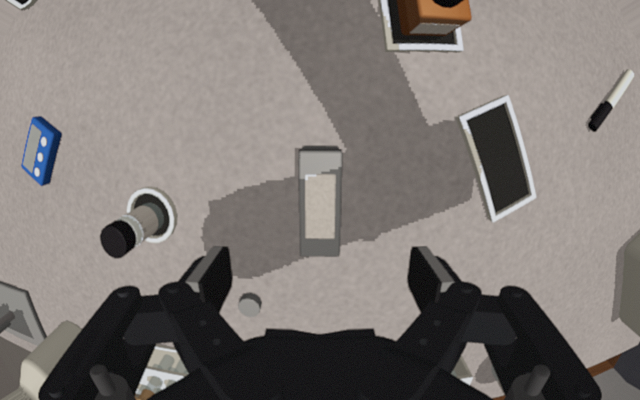

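Run:
```python
from h import *
d=arm.get_image("wrist")
c=castw(d,[(298,151),(342,151),(340,254.5),(300,254.5)],50); print(c.round(1),c.mean(0))
print("pebble",castw(d,[(250,305)],8),"obl",castw(d,[(459,117),(509,97),(535,197),(493,220)],10).round(1),castw(d,[(459,117),(509,97),(535,197),(493,220)],10).mean(0))
```

```text
[[593.   60.9]
 [592.3  92.7]
 [673.9  94.4]
 [674.6  62.7]] [633.46883385  77.67146981]
pebble [[755.82594138   7.44096283]] obl [[560.3 201.1]
 [534.7 255.8]
 [632.1 304.3]
 [657.4 252.6]] [596.14951086 253.43469893]
```

step_arm --pt "0 0 -0.05 0 0 0" --pt "0 0 -0.12 0 0 0" --pt "0 0 -0.18 0 0 0" --pt "0 0 -0.23 0 0 0" --pt "0 0 -0.26 0 0 0" --pt "0 0 -0.28 0 0 0" --pt "0 0 -0.287 0 0 0" --pt "0 0 -0.287 0 0 0"

```text
clock: 22.5
position: [636.1, 79.7, 16.7]
ee_rot: [-0.011, 1.0, -0.0, 0.0]
contact_force: [-0.4, -0.7, 0.8]
gripper_width: 85.5
```

step_arm --pt "0 0 0 0 0 0" --pt "0 0 0 0 0 0" --pt "0 0 0 0 0 0" --pt "0 0 0 0 0 0" --pt "0 0 0 0 0 0" --pt "0 0 0 0 0 0" --pt "0 0 0 0 0 0" --pt "0 0 0 0 0 0" --pt "0 0 0 0 0 0" --pt "0 0 0 0 0 0" --jaw -1

```text
clock: 23.33
position: [636.8, 79.4, 17.4]
ee_rot: [-0.011, 1.0, 0.0, 0.001]
contact_force: [0.1, 0.6, 5.1]
gripper_width: 31.0
```

step_arm --pt "0 0 0.01 0 0 0" --pt "0 0 0.03 0 0 0" --pt "0 0 0.07 0 0 0" --pt "0 0 0.12 0 0 0" --pt "0 0 0.17 0 0 0" --pt "0 0 0.21 0 0 0" --pt "0 0 0.24 0 0 0" --pt "0 0 0.25 0 0 0" --pt "0 0 0.25 0 0 0"

```text
clock: 24.08
position: [636.4, 79.3, 117.5]
ee_rot: [-0.011, 1.0, 0.0, 0.001]
contact_force: [0.3, 0.2, -0.1]
gripper_width: 31.1
```

step_arm --pt "-0.005 0.02 0 0 0 0.02" --pt "-0.012 0.06 0 0 0 0.05" --pt "-0.025 0.12 0 0 0 0.1" --pt "-0.042 0.19 0 0 0 0.15" --pt "-0.058 0.26 0 0 0 0.2" --pt "-0.072 0.33 0 0 0 0.24" --pt "-0.085 0.385 0 0 0 0.27" --pt "-0.093 0.42 0 0 0 0.288" --pt "-0.097 0.435 0 0 0 0.288" --pt "-0.097 0.44 0 0 0 0.288" --pt "-0.097 0.44 0 0 0 0.288"

```text
clock: 25.0
position: [597.1, 255.0, 115.9]
ee_rot: [-0.235, 0.972, -0.0, -0.001]
contact_force: [0.3, 0.7, -0.5]
gripper_width: 31.1
```

step_arm --pt "0 0 -0.02 0 0 0" --pt "0 0 -0.06 0 0 0" --pt "0 0 -0.1 0 0 0" --pt "0 0 -0.13 0 0 0" --pt "0 0 -0.15 0 0 0" --pt "0 0 -0.16 0 0 0" --pt "0 0 -0.16 0 0 0"

```text
clock: 25.58
position: [597.1, 254.4, 51.3]
ee_rot: [-0.235, 0.972, -0.0, -0.001]
contact_force: [0.4, -0.7, -0.6]
gripper_width: 30.8
```

```bash
python3 look.py l13 335 195
```

```text
[597.1 254.4  51.3] 30.8 [ 0.4 -0.7 -0.6] 25.5833
```

View pics/l13.png

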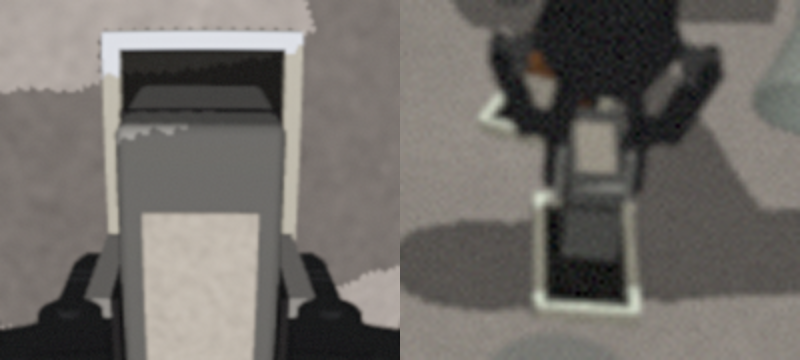

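step_arm --pt "0 0 -0.01 0 0 0" --pt "0 0 -0.03 0 0 0" --pt "0 0 -0.045 0 0 0" --pt "0 0 -0.055 0 0 0" --pt "0 0 -0.06 0 0 0" --pt "0 0 -0.06 0 0 0"

```text
clock: 26.18
position: [596.9, 255.0, 27.6]
ee_rot: [-0.235, 0.972, -0.0, -0.001]
contact_force: [1.2, -0.4, -0.7]
gripper_width: 31.3
```

```bash
python3 look.py l14 335 195
```

```text
[596.9 255.   27.6] 31.3 [ 1.2 -0.4 -0.7] 26.1833
```

View pics/l14.png

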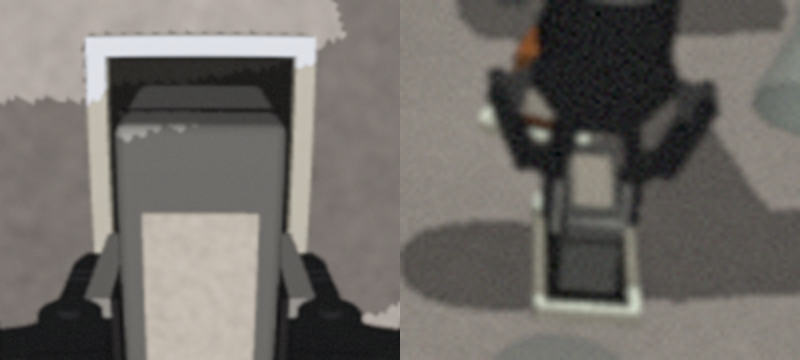

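Box is centred in the oblong rim (box column 200, rim 201, gap visible on all sides). Setting it down.

step_arm --pt "0 0 -0.006 0 0 0" --pt "0 0 -0.011 0 0 0" --pt "0 0 -0.015 0 0 0" --pt "0 0 -0.018 0 0 0" --pt "0 0 -0.02 0 0 0" --pt "0 0 -0.02 0 0 0"

```text
clock: 26.78
position: [597.3, 255.2, 21.4]
ee_rot: [-0.235, 0.972, -0.0, 0.0]
contact_force: [-2.9, -0.6, 4.8]
gripper_width: 31.1
```

```bash
python3 look.py l15 335 195
```

```text
[597.3 255.2  21.4] 31.1 [-2.9 -0.6  4.8] 26.7833
```

View pics/l15.png

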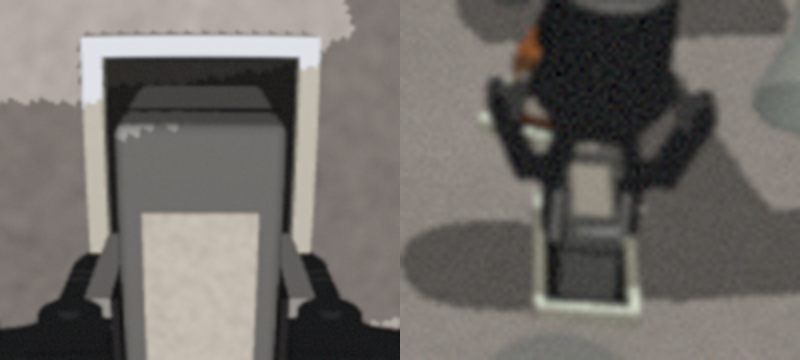

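step_arm --pt "0 0 0 0 0 0" --pt "0 0 0 0 0 0" --pt "0 0 0 0 0 0" --pt "0 0 0 0 0 0" --pt "0 0 0 0 0 0" --pt "0 0 0 0 0 0" --pt "0 0 0 0 0 0" --jaw 1

```text
clock: 27.47
position: [597.4, 255.2, 20.4]
ee_rot: [-0.235, 0.972, -0.0, -0.0]
contact_force: [-0.2, -0.5, -0.2]
gripper_width: 85.6
```

step_arm --pt "0 0 0.02 0 0 0" --pt "0 0 0.06 0 0 0" --pt "0 0 0.14 0 0 0" --pt "0 0 0.23 0 0 0" --pt "0 0 0.33 0 0 0" --pt "0 0 0.43 0 0 0" --pt "-0.05 0.08 0.5 0 0 0" --pt "-0.1 0.16 0.5 0 0 0" --pt "-0.15 0.24 0.5 0 0 0" --pt "-0.2 0.32 0.5 0 0 0" --pt "-0.2 0.36 0.5 0 0 0" --pt "-0.2 0.36 0.5 0 0 0"

```text
clock: 28.47
position: [516.0, 402.7, 221.2]
ee_rot: [-0.237, 0.971, 0.001, 0.001]
contact_force: [0.5, -1.0, -0.5]
gripper_width: 85.3
```

Run:
```python
from h import *
s=arm.read_state(); print(s["position"],s["gripper_width"],s["contact_force"],s["clock"])
d=arm.get_image("top"); cv2.imwrite("pics/t16.png",cv2.resize(d["image"][90:310,150:550],None,fx=2,fy=2,interpolation=cv2.INTER_CUBIC)[:,:,::-1])
d=arm.get_image("scene"); cv2.imwrite("pics/s16.png",cv2.resize(d["image"][120:290,170:470],None,fx=2.6,fy=2.6,interpolation=cv2.INTER_CUBIC)[:,:,::-1])
```

```text
[516.02772851 402.66924042 221.2073235 ] 85.26394994976044 [ 0.47727082 -0.98708074 -0.50203531] 28.4667
```

View pics/t16.png

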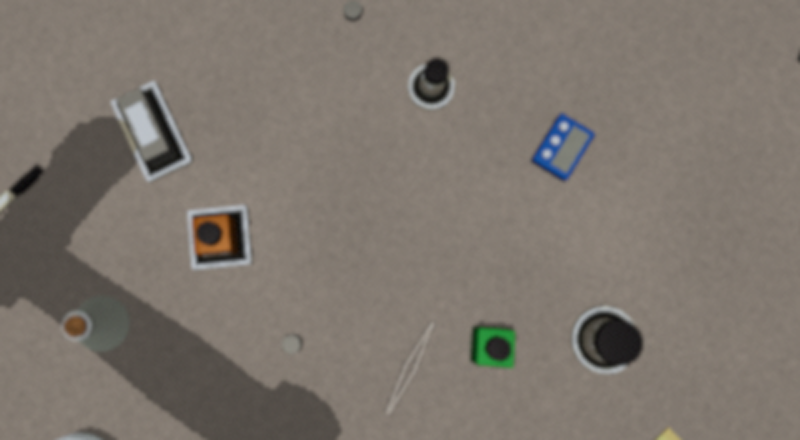

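View pics/s16.png

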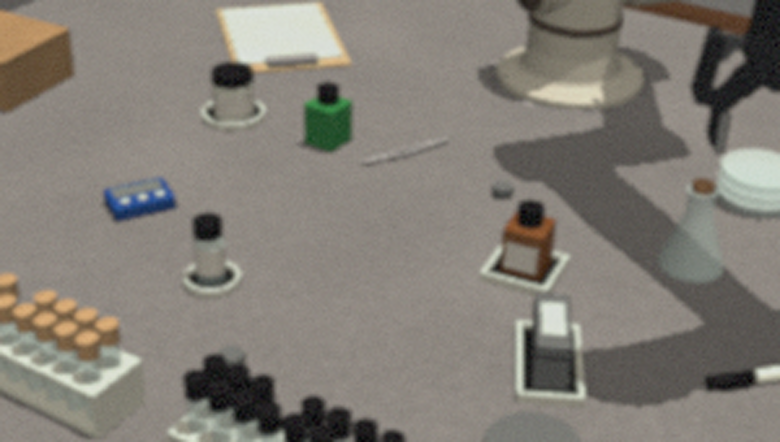

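Run:
```python
import re
src=open("meas.py").read().split("for n,c in [(\"sq\"")[0]
exec(src)
H0={"sq":(467.3,162.9),"obl":(597.1,252.7),"small":(662,-94.4),"large":(354.1,-307.3)}
for k,v in H0.items(): print(k,proj(d,(*v,4)).round(1))
lab=(V>135)&(Sa<60)
try: rep("label",(V>150)&(Sa<60),(221,152),54,9)
except Exception as e: print(e)
dark=V<60
rep("amber",(H>4)&(H<22)&(Sa>120),(256,207),60,20)
rep("jarcap",V<50,(459,261),66,14)
rep("vialcap",V<50,(368,125),76,8)
rep("flaskcork",(H>3)&(H<20)&(Sa>100),(188,252),99,12)
cv2.imwrite("pics/z.png",big[120*S:190*S,190*S:290*S][:,:,::-1])
old=np.load("top0.npy"); d2=dict(d); big=cv2.resize(old,None,fx=S,fy=S,interpolation=cv2.INTER_CUBIC); hsv=cv2.cvtColor(big,cv2.COLOR_RGB2HSV).astype(int); H,Sa,V=hsv[...,0],hsv[...,1],hsv[...,2]
rep("flaskcork0",(H>3)&(H<20)&(Sa>100),(188,252),99,12)
```

```text
bgV 129.0
sq [[259.3 208.2]]
obl [[225.4 155.4]]
small [[365.2 132.7]]
large [[452.  259.5]]
label rect c [596.1 252. ] size [51.1 23.9] longdir deg 26.8 circ [595.9 252.5] 26.6
amber rect c [465.1 157.2] size [47.7 50.7] longdir deg 96.2 circ [465.2 157.1] 32.7
jarcap rect c [ 356.8 -300. ] size [56.7 57.8] longdir deg 179.6 circ [ 356.6 -295.5] 33.6
vialcap rect c [658.5 -92.7] size [30.5 25.6] longdir deg 2.2 circ [657.8 -96.6] 16.9
flaskcork rect c [359.  301.9] size [18.5 21.1] longdir deg 91.4 circ [358.7 301.8] 10.7
flaskcork0 rect c [359. 302.] size [20.8 22.1] longdir deg 93.2 circ [358.7 301.9] 11.5
```

View pics/z.png

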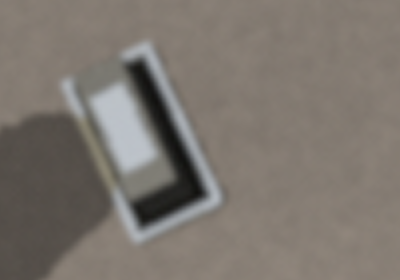

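```bash
python3 -c "
from bench import arm
print(arm.job_done()); print(arm.read_state()['clock'])"
```

```text
the job is handed in; nothing more can be done
None
the job is handed in; nothing more can be done
```

I put all four containers in their matching holders, in the order jar, vial, bottle, slide box. The job was handed in at about 28.5 s on the robot clock. Each one touched the holder floor with 3–7 N before I opened the gripper; only the hand-in reply is known, not a verdict.

**Last checks, from the top and scene views after the arm withdrew:**
- All four stand upright inside their rims.
- The slide box label sits about 1 mm from the oblong holder's centre and is aligned within 0.5°.
- The flask's cork has not moved, and the green bottle and the timer stand where they were.

**Disagreements:**
- The top camera and the wrist view differed by about 3 mm in y. I followed the wrist view for the jar, vial and bottle. The slide box aim already allowed for the offset.
- Projected points in the scene camera were off by about 2 px.
- The final numeric centres for the jar, vial and bottle in the top image were unreliable: the dark holder floor and the visible bottle sides ran into the colour masks. For those three I relied on the pictures and the contact force.

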